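# Rack the work-holders at the jeweller's bench

### The arm

A 6-joint arm with a two-finger parallel gripper is mounted at the origin on the work surface. World frame = base frame: x ahead of the robot, y to its left, z up, the work surface at z = 0. Lengths are in m, angles in rad, forces in N, time in s.
With the tool pointing down it reaches from about 0.35 to 0.85 m from the base axis. Payload 8.1 kg.
Tool frame: the origin (TCP) lies midway between the tips of the shut fingers; the grasp point (between the pads) lies 19 mm behind it; z points along the fingers, y is the line along which they close (so a half turn about z gives the same grasp; the last joint's range is limited). The gripper opens to 93 mm and grips with 3 to 60 N. Pads are 15 mm wide; open, the fingers measure 128 mm over their backs; the gripper's body (75 mm by 188 mm) begins 65 mm behind the grasp point.
Start: joints at [1.055, 0.13, 1.488, -0, 1.523, -0.085], TCP at [0.251, 0.545, 0.219] pointing down, gripper open.
Joint ranges: [-2.96, 2.96], [-0.89, 2.26], [0.02, 2.5], [-1.34, 4.48], [0, 2.73], [-2.66, 2.66]. Speed limits (rad/s): [2.39, 2.39, 2.79, 3.14, 3.14, 3.14].

### API

Orientations are given as a unit quaternion [x, y, z, w].
In Python, from bench import r gives the robot as it stands. The module is installed in compiled form; this text tells all that it offers.
- The arm moves only by the shell command python3 -m jog 'ROWS' [OPENING] [FORCE]. ROWS is JSON, a list of rows, each a list of 4 numbers: the shift along the tool's x, y, z in m, then the turn about the tool's z in degrees. In form: [[tx, ty, tz, spin], ...]. A call has 1 to 10 rows; each row shifts and turns the commanded pose from where the row before left it, along the tool's axes as they then stand; what a row does not reach is not made up. A row lasts 1/8 s, in which the tool goes at most 62.5 mm and 10.7 degrees, less where a joint would pass 70% of its speed; a pose out of reach is approached as far as the arm can. A call is refused whole if a number of a shift passes 0.0625 or a number of a turn 10.7, either way. A call with a gripper value outside its range is refused whole. OPENING is the opening, from -1 (shut) to 1 (fully open), set as the call begins (- or left out, the last holds). The fingers move at their own pace and stop on an object; FORCE is the grip in N (left out, the last holds). Time passes only in rows, so rows that do not move let the fingers close. It gives the time, the measured TCP pose, the force, the opening and the grip force at its end, in the units of the state.
- r.state(): the state, without advancing time (a new reading comes with each control period).
- r.grab_frame(name): name is "scene" or "top"; returns a dict with "img" (480x640x3 uint8, red, green, blue), "K" (3x3 intrinsics, pixels), "R" (3x3) and "t" (3): a world point X has camera coordinates R X + t. Camera axes: x right, y down, z forward; pixel columns grow to the right and rows downward; lengths in m; the calibration is good to about 2 mm. A picture is of the moment at which its call begins. There is no depth.
- r.sign_off(): hands the job in; it is judged then, once.
The state is a dict: "clock": time; "joints": joint angles; "qvel": joint speeds; "effort": joint torques, N m; "position": TCP position; "ee_rot": TCP orientation; "ft_force": force on the tool from outside, world axes, zero at the start; "wrist_torque": the same for the moment, N m; "finger_gap": finger opening in m; "grasp_force": force on a finger pad.
Only numpy, scipy, OpenCV 4.12 (cv2) and the standard library are available. Lean on these libraries where they do the work, as an engineer would, in place of code of your own. Each camera call takes 0.05 s, during which the arm holds its last target. There are 200 camera calls.

### The job

First push the empty rack square and flush into the inside corner of the bench stop, against both bars. Then load every work-holder on the bench: slide its foot in under the lips from the open front, large feet into the wide channel and small feet into the narrow one, far enough that no foot sticks out. Leave the rack flush in its corner, everything released, and do not disturb the other things on the bench.

Things in the scene. Friction and masses are not known exactly. Their poses are not given: they have to be found in the camera images.
- rack: loose rack, plywood with aluminium lips, 0.7 kg, 140 (x) x 142 (y) x 22 (z) mm. Origin: centre of its underside. Base 4 mm thick. Two straight channels along x, open at the front (x = -70 mm), 128 mm long to the end wall; 14 mm high, under 4 mm lips that leave an 18 mm gap along each channel's middle, open at the front, for the necks. Its front is flat for y -27 to +27 mm
- wide_mouth (a point): middle of the front opening of the wide channel (47 mm wide, for large feet), on the channel floor: rack x = -70, y = -36, z = 4 mm. Axes as the rack's; the channel runs along +x
- narrow_mouth (a point): middle of the front opening of the narrow channel (37 mm wide, for small feet), on the channel floor: rack x = -70, y = +36, z = 4 mm. Axes as the rack's; the channel runs along +x
- fence: fixed bench stop, two dark steel bars 16 mm wide, 20 mm high, forming an inside corner. Origin: the inner corner, on the bench. The back bar's inner face is the plane x = 0, 200 mm along +y; the side bar's is the plane y = 0, 110 mm along -x. The rack belongs at -x, +y of the corner: home, its axes are parallel to these and its origin is at x = -70, y = +71 mm
- large1: a large work-holder, if present in this run (else None): round brass foot 40 mm across and 8 mm thick, steel neck 12 mm across, on top a dark wooden grip 22 mm across and 26 mm tall; 62 mm tall in all. Loose, 130 g, stands on its foot. Origin: centre of the foot's underside; z up along the neck. Round, so its yaw means nothing. There are 1 to 3 large ones
- large2: a large work-holder, if present in this run (else None): round brass foot 40 mm across and 8 mm thick, steel neck 12 mm across, on top a dark wooden grip 22 mm across and 26 mm tall; 62 mm tall in all. Loose, 130 g, stands on its foot. Origin: centre of the foot's underside; z up along the neck. Round, so its yaw means nothing. There are 1 to 3 large ones
- large3: a large work-holder, if present in this run (else None): round brass foot 40 mm across and 8 mm thick, steel neck 12 mm across, on top a dark wooden grip 22 mm across and 26 mm tall; 62 mm tall in all. Loose, 130 g, stands on its foot. Origin: centre of the foot's underside; z up along the neck. Round, so its yaw means nothing. There are 1 to 3 large ones
- small1: a small work-holder, if present in this run (else None): round brass foot 30 mm across and 8 mm thick, steel neck 12 mm across, on top a dark wooden grip 22 mm across and 22 mm tall; 50 mm tall in all. Loose, 80 g, stands on its foot. Origin: centre of the foot's underside; z up along the neck. Round, so its yaw means nothing. There are 1 to 3 small ones
- small2: a small work-holder, if present in this run (else None): round brass foot 30 mm across and 8 mm thick, steel neck 12 mm across, on top a dark wooden grip 22 mm across and 22 mm tall; 50 mm tall in all. Loose, 80 g, stands on its foot. Origin: centre of the foot's underside; z up along the neck. Round, so its yaw means nothing. There are 1 to 3 small ones
- small3: a small work-holder, if present in this run (else None): round brass foot 30 mm across and 8 mm thick, steel neck 12 mm across, on top a dark wooden grip 22 mm across and 22 mm tall; 50 mm tall in all. Loose, 80 g, stands on its foot. Origin: centre of the foot's underside; z up along the neck. Round, so its yaw means nothing. There are 1 to 3 small ones
- tin: bystander, loose, leave alone: round aluminium tin, 52 mm across, 20 mm tall, among the holders. Origin: centre of its underside
- bench_block: bystander, loose, leave alone: steel bench block 60 x 60 x 15 mm. Origin: centre of its underside
- brick: bystander, loose, leave alone: pale soldering brick 110 x 70 x 32 mm. Origin: centre of its underside
- jar: bystander, loose, leave alone: glass jar 72 mm across, 85 mm tall. Origin: centre of its underside
- dropper: bystander, loose, leave alone: white bottle 44 mm across, 100 mm tall. Origin: centre of its underside
- tweezers: bystander, loose, leave alone: steel tweezers 150 mm long, 6 mm high, lying along their x. Origin: on their middle, underside
- graver: bystander, loose, leave alone: hand tool lying along its x, about 200 mm long and 30 mm thick. Origin: on its middle, underside
Mind the look-alikes: they are no part of the job. What is shaped like the large2 but green is not meant.

How it is judged:
On the way, in this order (a step that is already met when the one before it is completed fails the run):
1. the rack is flush in the corner of the bench stop, still empty (x of rack in the frame of fence above -0.0745 m and y of rack in the frame of fence below 0.0755 m and z of rack in the frame of fence below 0.004 m and angle between the x axis of rack and the x axis of fence, either way round below 0.035 rad), for 0.2 s.
2. a first holder stands in its channel under the lips (((x of large1 in the frame of rack between -0.052 and 0.05 m and y of large1 in the frame of rack between -0.046 and -0.026 m and z of large1 in the frame of rack between 0 and 0.0115 m and angle between large1's own z axis and vertical below 0.15 rad) or (x of small1 in the frame of rack between -0.057 and 0.05 m and y of small1 in the frame of rack between 0.026 and 0.046 m and z of small1 in the frame of rack between 0 and 0.0115 m and angle between small1's own z axis and vertical below 0.15 rad) or (x of large2 in the frame of rack between -0.052 and 0.05 m and y of large2 in the frame of rack between -0.046 and -0.026 m and z of large2 in the frame of rack between 0 and 0.0115 m and angle between large2's own z axis and vertical below 0.15 rad) or (x of small2 in the frame of rack between -0.057 and 0.05 m and y of small2 in the frame of rack between 0.026 and 0.046 m and z of small2 in the frame of rack between 0 and 0.0115 m and angle between small2's own z axis and vertical below 0.15 rad) or (x of large3 in the frame of rack between -0.052 and 0.05 m and y of large3 in the frame of rack between -0.046 and -0.026 m and z of large3 in the frame of rack between 0 and 0.0115 m and angle between large3's own z axis and vertical below 0.15 rad) or (x of small3 in the frame of rack between -0.057 and 0.05 m and y of small3 in the frame of rack between 0.026 and 0.046 m and z of small3 in the frame of rack between 0 and 0.0115 m and angle between small3's own z axis and vertical below 0.15 rad))), for 0.2 s.
At the end, for the whole second after the job is handed in: The rack is within about 4.5 mm of both bars of the bench stop and square to it within 0.035 rad; every holder present stands upright in the channel of its size with its foot under the lips and no more than 2 mm of foot out of the front; all at rest (all of step 1 and x of large1 in the frame of rack between -0.052 and 0.05 m and y of large1 in the frame of rack between -0.046 and -0.026 m and z of large1 in the frame of rack between 0 and 0.0115 m and angle between each of large1, small1, large2, small2, large3, small3's own z axis and vertical below 0.15 rad and x of small1 in the frame of rack between -0.057 and 0.05 m and y of small1 in the frame of rack between 0.026 and 0.046 m and z of small1 in the frame of rack between 0 and 0.0115 m and x of large2 in the frame of rack between -0.052 and 0.05 m and y of large2 in the frame of rack between -0.046 and -0.026 m and z of large2 in the frame of rack between 0 and 0.0115 m and x of small2 in the frame of rack between -0.057 and 0.05 m and y of small2 in the frame of rack between 0.026 and 0.046 m and z of small2 in the frame of rack between 0 and 0.0115 m and x of large3 in the frame of rack between -0.052 and 0.05 m and y of large3 in the frame of rack between -0.046 and -0.026 m and z of large3 in the frame of rack between 0 and 0.0115 m and x of small3 in the frame of rack between -0.057 and 0.05 m and y of small3 in the frame of rack between 0.026 and 0.046 m and z of small3 in the frame of rack between 0 and 0.0115 m and linear speed of each of large1, small1, large2, small2, large3, small3, rack below 0.02 m/s); the robot touches nothing.
It fails at once if a bystander was moved more than 40 mm or tipped (distance of any of tin, bench_block, brick, jar, dropper, tweezers, graver from where it was at the start of the episode above 0.04 m or angle between any of jar, dropper's own z axis and vertical above 0.5 rad).
Of large1, small1, large2, small2, large3, small3 only 4 to 6 are there at a start; the rules pass over those that are not, and their reading is None.
At some moment in a run one of large1, small1, large2, small2, large3, small3 may be knocked a few centimetres aside while the robot is not near it.
Once in a run the grip may slacken for a moment while it holds something.
It also fails if it takes over 210 s, if anything falls off the work surface, if the arm or the gripper's body presses on something with over 40 N, if the wrist force passes 120 N, or if a joint passes its speed limit or range.

## Working session

There is one attempt and no reset: what is moved stays moved. The work goes in short steps, Python scripts to look and compute and a shell command to move; the robot and the scene stay as the last step left them, time stands still between calls to the robot, and variables do not carry over. Pictures are saved under pics/ and viewed, at most 14 in all, crops included, and the job is handed in when it is done.

```bash
mkdir -p pics; cat > h.py <<'E'
import numpy as np,cv2
from bench import r
def grab(n,f=None):
    d=r.grab_frame(n); d={k:np.array(d[k]) for k in('img','K','R','t')}
    if f: cv2.imwrite('pics/'+f,d['img'][:,:,::-1])
    return d
def p2w(d,u,v,z):
    ray=d['R'].T@np.linalg.inv(d['K'])@np.array([u,v,1.]); c=-d['R'].T@d['t']
    return c+ray*(z-c[2])/ray[2]
def w2p(d,X):
    q=d['K']@(d['R']@np.array(X)+d['t']); return q[:2]/q[2]
E
python3 - <<'E'
from h import *
s=r.state(); print({k:np.round(v,3) for k,v in s.items()})
for n in('scene','top'):
    d=grab(n,n+'1.png'); print(n,np.round(-d['R'].T@d['t'],3),np.round(d['R'],2).tolist(),d['K'][0,0])
E
```

```text
{'clock': np.float64(0.0), 'joints': array([ 1.055,  0.131,  1.489,  0.   ,  1.523, -0.085]), 'qvel': array([-0.001, -0.001,  0.001, -0.   , -0.001, -0.002]), 'effort': array([-2.0000e-03, -5.5981e+01, -4.9177e+01,  7.7000e-02,  3.5000e-02,
       -0.0000e+00]), 'position': array([0.25 , 0.545, 0.218]), 'ee_rot': array([ 0.214,  0.977, -0.001, -0.   ]), 'ft_force': array([ 0.336,  0.717, -0.75 ]), 'wrist_torque': array([-0.   , -0.026, -0.015]), 'grasp_force': np.float64(0.0), 'finger_gap': np.float64(0.093)}
scene [0.821 0.505 0.91 ] [[-0.85, 0.53, -0.01], [0.45, 0.71, -0.55], [-0.28, -0.47, -0.84]] 496.58232493616674
top [0.364 0.02  1.01 ] [[-0.0, -1.0, 0.01], [-0.98, 0.0, -0.18], [0.18, -0.01, -0.98]] 436.54572552325743
```

View pics/top1.png

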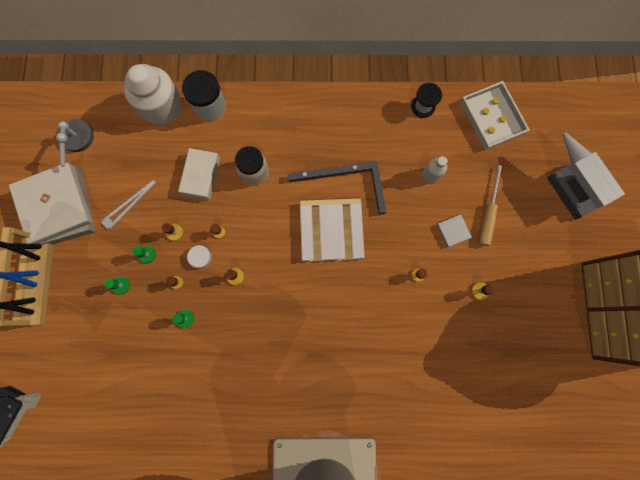

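View pics/scene1.png

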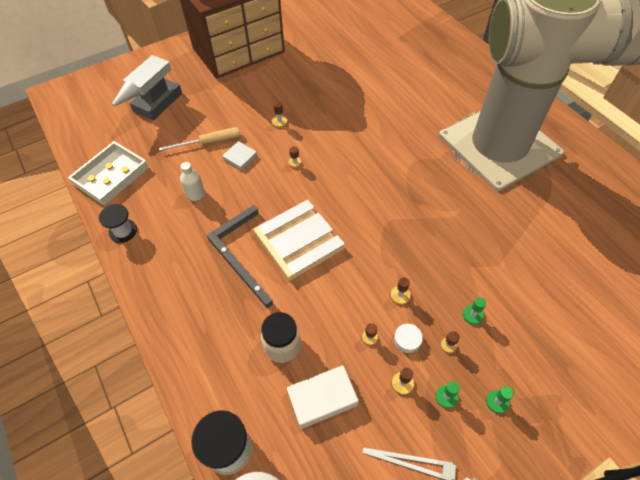

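The top view shows the rack at about (332,231), with the fence corner near (376,168). There are six brass holders near (173,232), (218,231), (176,283), (234,277), (418,275) and (481,291). Three green decoys stand at the left, with the tin at (199,257). Next I'll measure all of these.

```bash
cat >> h.py <<'E'
def brass(d):
    """brass foot blobs: area, pixel, pixel box"""
    h=cv2.cvtColor(d['img'],cv2.COLOR_RGB2HSV)
    m=cv2.inRange(h,(19,120,110),(32,255,255))
    m=cv2.morphologyEx(m,cv2.MORPH_CLOSE,np.ones((5,5)))
    n,_,st,c=cv2.connectedComponentsWithStats(m)
    return [(st[i][:5],c[i]) for i in range(1,n) if st[i][4]>25]
E
python3 - <<'E'
from h import *
for n in('top','scene'):
    d=grab(n)
    for s,c in brass(d):
        # centre of foot's box
        u,v=s[0]+(s[2]-1)/2,s[1]+(s[3]-1)/2
        w=p2w(d,u,v,.006); 
        print(n,s,np.round(w[:2],3))
    if n=='top':
        g=d['img'][150:270,280:400,::-1]; cv2.imwrite('pics/rk1.png',cv2.resize(g,(600,600),interpolation=cv2.INTER_CUBIC))
E
```

```text
top [493  97   6   7  32] [ 0.895 -0.431]
top [483 108   6   6  31] [ 0.867 -0.404]
top [500 116   7   6  32] [ 0.846 -0.445]
top [488 127   7   6  33] [ 0.817 -0.413]
top [166 224  17  17 163] [0.561 0.349]
top [214 226  12  12  70] [0.562 0.243]
top [  0 250   3  10  30] [0.509 0.745]
top [227 268  17  17 143] [0.458 0.203]
top [412 269  11  13  66] [ 0.459 -0.215]
top [172 276  12  13  79] [0.445 0.334]
top [472 282  16  18 168] [ 0.424 -0.357]
scene [271 117  16  10 109] [ 0.425 -0.358]
scene [200 128  36   9  66] [ 0.573 -0.408]
scene [289 158  12   9  61] [ 0.459 -0.217]
scene [106 163   6   6  26] [ 0.844 -0.447]
scene [ 88 176   7   5  31] [ 0.892 -0.432]
scene [391 287  19  17 173] [0.458 0.204]
scene [362 332  15  13  75] [0.563 0.245]
scene [441 339  14  13  78] [0.445 0.336]
scene [392 373  22  21 210] [0.561 0.349]
scene [593 458  25  22 171] [0.363 0.64 ]
```

View pics/rk1.png

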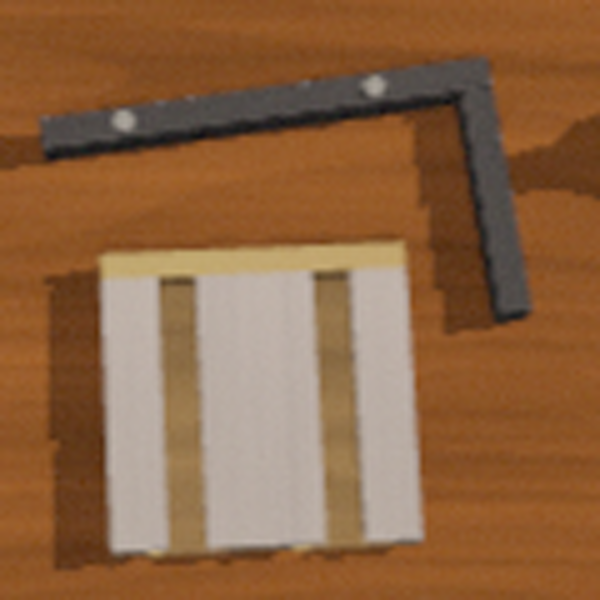

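Rack crop: the rack's top corners are at about (100,254), (405,240), (424,541) and (111,552). The fence's outer edge runs from (40,119) to (488,57) and on to (528,310). The rack is unrotated relative to the world within a few degrees, and the fence is turned by several degrees.

```bash
cat >> h.py <<'E'
def cpx(x,y,u0=280,v0=150,s=5): return u0+(x+.5)/s-.5, v0+(y+.5)/s-.5
def ang(a,b): return np.degrees(np.arctan2(b[1]-a[1],b[0]-a[0]))
E
python3 - <<'E'
from h import *
d=grab('top')
P=lambda x,y,z:p2w(d,*cpx(x,y),z)[:2]
bl,br,fr,fl=[P(*p,.022) for p in((100,254),(405,240),(424,541),(111,552))]
print('rack',np.round([bl,br,fr,fl],4).tolist(),'sizes',[round(float(np.linalg.norm(q)),4) for q in(bl-br,fl-fr,bl-fl,br-fr)],'c',(bl+br+fr+fl)/4)
print('ang x:',ang(fl,bl),ang(fr,br),' y-90:',ang(br,bl)-90,ang(fr,fl)-90)
o1,oc,o2=P(40,119,.02),P(489,57,.02),P(529,310,.02)
i1,ic,i2=P(47,159,0),P(458,100,0),P(500,322,0)
print('fence out',o1,oc,o2,'in',i1,ic,i2)
print('ang y-90',ang(oc,o1)-90,ang(ic,i1)-90,'x',ang(o2,oc),ang(i2,ic), 'len',np.linalg.norm(o1-oc),np.linalg.norm(o2-oc))
th=np.radians(ang(oc,o1)-90);R=np.array([[np.cos(th),-np.sin(th)],[np.sin(th),np.cos(th)]])
print('corner from outer',oc+R@[-.016,.016], 'from inner', ic)
E
```

```text
rack [[0.633, 0.0553], [0.6397, -0.0874], [0.4975, -0.0932], [0.4928, 0.0497]] sizes [0.1429, 0.1429, 0.1404, 0.1422] c [ 0.56575822 -0.01889969]
ang x: 2.312044004510729 2.3088880488062813  y-90: 2.6530410729121883 1.9069356599825227
fence out [0.69966632 0.08413266] [ 0.73043736 -0.1296336 ] [ 0.60637437 -0.14487587] in [0.6863148  0.08186335] [ 0.71594613 -0.11700679] [ 0.6054218  -0.13421725]
ang y-90 8.19129604515264 8.474630780268 x 7.004209042648332 8.850818816631785 len 0.21596961252544247 0.1249958092250227
corner from outer [ 0.71232094 -0.11607649] from inner [ 0.71594613 -0.11700679]
```

```bash
cat >> h.py <<'E'
C=np.array([.714,-.1165]); TH=np.radians(8.3)
RF=np.array([[np.cos(TH),-np.sin(TH)],[np.sin(TH),np.cos(TH)]])
def f2w(x,y): return C+RF@[x,y]
def w2f(p): return RF.T@(np.array(p)[:2]-C)
from scipy.spatial.transform import Rotation as Ro
def plan(xy,z,H=None):
    s=r.state(); p=np.array(s['position']); M=Ro.from_quat(s['ee_rot']).as_matrix()
    h=np.degrees(np.arctan2(M[1,1],M[0,1]))
    if H is None: H=h
    spin=(h-H+180)%360-180
    a=np.radians(H); ty=np.array([np.cos(a),np.sin(a)]); tx=np.array([-ty[1],ty[0]])
    D=np.array(xy)-p[:2]
    print('t=%.1f'%s['clock'],'spin %.1f (first) then tx %.4f ty %.4f tz %.4f'%(spin,D@tx,D@ty,p[2]-z))
E
python3 -c "
from h import *
plan(f2w(-.245,.122),.010,98.3)"
```

```text
t=0.2 spin -33.0 (first) then tx -0.1183 ty -0.5995 tz 0.2081
```

```bash
python3 -m jog '[[0,0,0,-8],[0,0,0,-8],[0,0,0,-8.5],[0,0,0,-8.5],[0,0,0,0]]' -0.7 20
python3 -m jog '[[-0.012,-0.04,0,0],[-0.012,-0.06,0,0],[-0.012,-0.06,0,0],[-0.012,-0.06,0,0],[-0.012,-0.06,0,0],[-0.012,-0.06,0,0],[-0.012,-0.06,0,0],[-0.012,-0.06,0,0],[-0.012,-0.06,0,0],[-0.01,-0.05,0,0]]'
python3 -m jog '[[0,-0.03,0,0],[0,0,0,0],[0,0,0,0]]'
python3 -c "
from h import *
plan(f2w(-.245,.122),.010,98.3)"
```

```text
clock: 0.88
position: [0.2505, 0.5451, 0.2185]
ee_rot: [-0.072, 0.997, -0.0, -0.0]
ft_force: [-0.5, -0.7, 0.6]
finger_gap: 0.0473
grasp_force: 0.0
clock: 2.12
position: [0.4502, -0.0041, 0.2189]
ee_rot: [-0.07, 0.998, -0.0, 0.0]
ft_force: [1.8, 0.4, 0.6]
finger_gap: 0.0138
grasp_force: 0.0
clock: 2.5
position: [0.4539, -0.031, 0.2186]
ee_rot: [-0.071, 0.997, 0.0, -0.0]
ft_force: [0.7, -0.2, 0.8]
finger_gap: 0.0137
grasp_force: 0.0
t=2.5 spin -0.1 (first) then tx 0.0000 ty -0.0002 tz 0.2086
```

```bash
python3 -m jog '[[0,0,0.05,0],[0,0,0.05,0],[0,0,0.05,0],[0,0,0.04,0],[0,0,0.0185,0],[0,0,0,0]]'
python3 -m jog '[[-0.012,0,0,0],[-0.012,0,0,0],[-0.006,0,0,0],[-0.006,0,0,0],[-0.006,0,0,0],[-0.006,0,0,0],[-0.006,0,0,0],[-0.006,0,0,0],[-0.006,0,0,0],[-0.006,0,0,0]]'
python3 -m jog '[[-0.006,0,0,0],[-0.004,0,0,0],[0,0,0,0]]'
python3 - <<'E'
from h import *
print(w2f(r.state()['position']))
grab('scene','s2.png')
E
```

```text
clock: 3.25
position: [0.4523, -0.0299, 0.0086]
ee_rot: [-0.073, 0.997, 0.001, -0.002]
ft_force: [0.1, -0.9, 0.4]
finger_gap: 0.0135
grasp_force: 0.0
clock: 4.5
position: [0.5243, -0.0215, 0.0101]
ee_rot: [-0.072, 0.997, -0.0, -0.002]
ft_force: [-8.2, -3.4, 5.9]
finger_gap: 0.0142
grasp_force: 4.3
clock: 4.88
position: [0.5347, -0.0198, 0.0101]
ee_rot: [-0.072, 0.997, -0.0, -0.001]
ft_force: [-5.6, -2.2, 2.8]
finger_gap: 0.0138
grasp_force: 2.5
[-0.16346489  0.12155807]
```

View pics/s2.png

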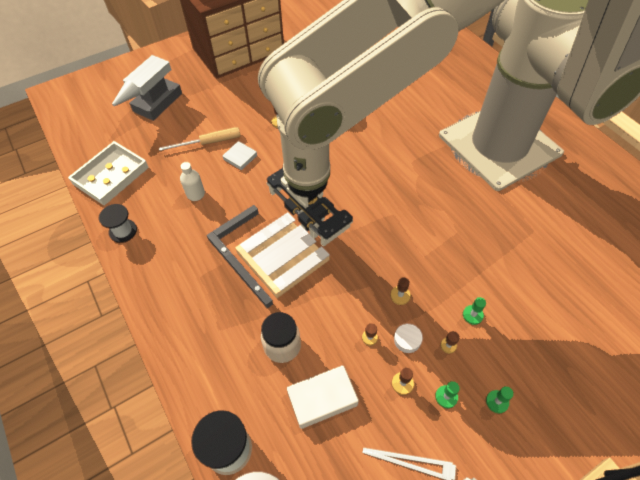

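The scene view shows the rack pushed about 20 mm short of the back bar (bar at (240,275), rack's back edge at (255,265)) and nearly square. I'll go on pushing until the force rises.

```bash

python3 -m jog '[[-0.005,0,0,0],[-0.005,0,0,0],[-0.002,0,0,0]]'
python3 -m jog '[[-0.002,0,0,0],[-0.002,0,0,0]]'
python3 -m jog '[[-0.002,0,0,0],[-0.002,0,0,0],[0,0,0,0]]'
python3 -c "
from h import *
print(w2f(r.state()['position']))"
```

```text
clock: 5.3
position: [0.546, -0.018, 0.01]
ee_rot: [-0.072, 0.997, 0.0, -0.002]
ft_force: [-9.6, -0.8, 7.0]
finger_gap: 0.0142
grasp_force: 4.9
clock: 5.55
position: [0.5474, -0.0177, 0.0099]
ee_rot: [-0.073, 0.997, -0.0, -0.004]
ft_force: [-26.7, -5.6, 23.2]
finger_gap: 0.0141
grasp_force: 13.5
clock: 5.92
position: [0.5475, -0.0177, 0.0095]
ee_rot: [-0.073, 0.997, -0.0, -0.009]
ft_force: [-39.5, -6.2, 34.4]
finger_gap: 0.014
grasp_force: 20.1
[-0.15047492  0.12183442]
```

```bash

python3 -m jog '[[0.008,0,0,0],[0.02,0,-0.02,0],[0,0,-0.05,0],[0,0,-0.06,0],[0,0,-0.02,0],[0,0,0,0]]' 0.4
python3 - <<'E'
from h import *
print(np.round(r.state()['joints'],2)); plan(f2w(-.085,.235),.010,8.3); plan(f2w(-.085,.235),.010,-171.7)
d=grab('top'); print('jar',[w2f(p2w(d,249,160,.085)), w2f(p2w(d,254,180,.0))])
E
```

```text
clock: 6.68
position: [0.5294, -0.0209, 0.1629]
ee_rot: [-0.072, 0.997, -0.001, 0.003]
ft_force: [0.5, -0.4, -0.4]
finger_gap: 0.0645
grasp_force: 0.0
[-0.14 -0.03  1.76  0.    1.41 -1.85]
t=6.7 spin 90.0 (first) then tx 0.1138 ty 0.0838 tz 0.1529
t=6.7 spin -90.0 (first) then tx -0.1138 ty -0.0838 tz 0.1529
jar [array([0.03567173, 0.28033397]), array([0.01694222, 0.28315576])]
```

```bash

python3 -m jog '[[0,0,0,10],[0,0,0,10],[0,0,0,10],[0,0,0,10],[0,0,0,10],[0,0,0,10],[0,0,0,10],[0,0,0,10],[0,0,0,10],[0,0,0,0]]'
python3 -m jog '[[0.03,0.02,0,0],[0.03,0.02,0,0],[0.03,0.02,0,0],[0.024,0.024,0,0],[0,0,0,0],[0,0,0.05,0],[0,0,0.05,0],[0,0,0.035,0],[0,0,0.017,0],[0,0,0,0]]'
python3 -m jog '[[-0.01,0,0,0],[-0.01,0,0,0],[-0.006,0,0,0],[-0.006,0,0,0],[-0.006,0,0,0],[-0.006,0,0,0],[-0.006,0,0,0]]'
python3 -m jog '[[-0.006,0,0,0],[-0.006,0,0,0],[-0.006,0,0,0],[0,0,0,0]]'
python3 - <<'E'
from h import *
print(w2f(r.state()['position']))
d=grab('scene'); cv2.imwrite('pics/s3.png',cv2.resize(d['img'][170:330,170:390,::-1],(770,560),interpolation=cv2.INTER_CUBIC))
E
```

```text
clock: 7.98
position: [0.5262, -0.0206, 0.1579]
ee_rot: [0.654, 0.757, -0.001, -0.001]
ft_force: [-0.2, -0.8, 0.2]
finger_gap: 0.065
grasp_force: 0.0
clock: 9.22
position: [0.5926, 0.1036, 0.0069]
ee_rot: [0.654, 0.757, -0.001, -0.001]
ft_force: [1.2, -0.2, 0.8]
finger_gap: 0.0652
grasp_force: 0.0
clock: 10.1
position: [0.6013, 0.0566, 0.0089]
ee_rot: [0.654, 0.757, 0.001, -0.001]
ft_force: [-2.9, 9.3, 4.9]
finger_gap: 0.0653
grasp_force: 4.8
clock: 10.6
position: [0.604, 0.038, 0.0089]
ee_rot: [0.654, 0.757, 0.001, -0.0]
ft_force: [-3.1, 5.0, 4.5]
finger_gap: 0.0648
grasp_force: 2.9
[-0.08656363  0.16872809]
```

View pics/s3.png

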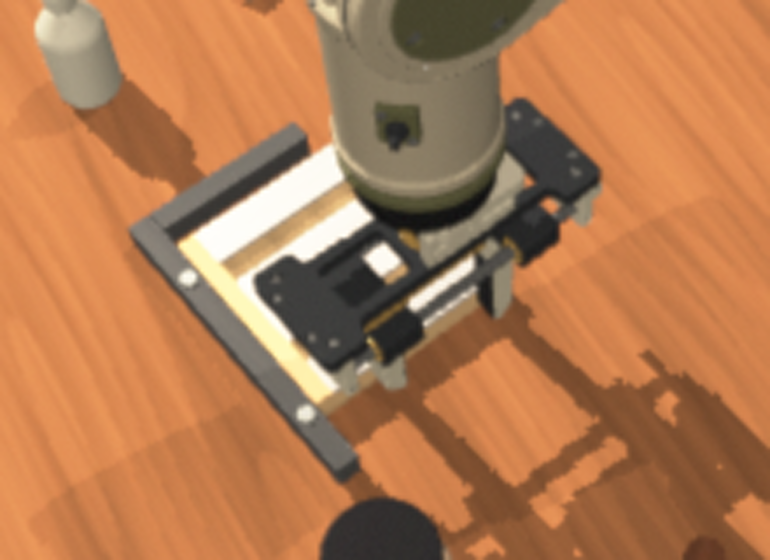

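The crop shows the rack flush along the back bar, with about 12–15 mm still left to the side bar (bar at (235,175), rack edge at (265,195)). I'll push it home.

```bash

python3 -m jog '[[-0.006,0,0,0],[-0.005,0,0,0],[-0.002,0,0,0]]'
python3 -m jog '[[-0.002,0,0,0],[-0.002,0,0,0]]'
python3 -m jog '[[-0.002,0,0,0],[-0.001,0,0,0],[0,0,0,0]]'
python3 -c "
from h import *
print(w2f(r.state()['position']))"
```

```text
clock: 11.02
position: [0.6058, 0.0258, 0.0089]
ee_rot: [0.654, 0.757, 0.001, -0.001]
ft_force: [-2.8, 9.8, 6.4]
finger_gap: 0.0653
grasp_force: 5.0
clock: 11.28
position: [0.6063, 0.0222, 0.0089]
ee_rot: [0.654, 0.757, 0.001, -0.001]
ft_force: [-4.2, 9.8, 6.2]
finger_gap: 0.0653
grasp_force: 5.1
clock: 11.65
position: [0.6063, 0.0216, 0.0089]
ee_rot: [0.654, 0.757, 0.002, -0.002]
ft_force: [-4.8, 19.6, 8.1]
finger_gap: 0.0651
grasp_force: 10.0
[-0.08662034  0.15216601]
```

```bash

python3 -m jog '[[-0.001,0,0,0],[0,0,0,0],[0.01,0,0,0],[0.015,0,0,0],[0.01,0,-0.04,0],[0,0,-0.06,0],[0,0,-0.06,0],[0,0,0,0]]' -0.7
python3 -m jog '[[0,0,0,-10],[0,0,0,-10],[0,0,0,-10],[0,0,0,-10],[0,0,0,-10],[0,0,0,-10],[0,0,0,-10],[0,0,0,-10],[0,0,0,-10],[0,0,0,0]]'
python3 -c "
from h import *
plan(f2w(-.185,.071),.010,98.3)"
```

```text
clock: 12.65
position: [0.6059, 0.051, 0.1756]
ee_rot: [0.654, 0.757, 0.004, 0.005]
ft_force: [0.1, 0.0, -0.0]
finger_gap: 0.0138
grasp_force: 0.0
clock: 13.9
position: [0.6012, 0.0509, 0.1669]
ee_rot: [-0.072, 0.997, -0.0, -0.001]
ft_force: [0.8, -0.4, 0.1]
finger_gap: 0.0136
grasp_force: 0.0
t=13.9 spin -0.1 (first) then tx 0.0975 ty -0.1109 tz 0.1569
```

```bash

python3 -m jog '[[0.03,-0.03,0,0],[0.03,-0.03,0,0],[0.0375,-0.05,0,0],[0,0,0,0],[0,0,0.05,0],[0,0,0.05,0],[0,0,0.04,0],[0,0,0.016,0],[0,0,0,0]]'
python3 -m jog '[[-0.015,0,0,0],[-0.01,0,0,0],[-0.004,0,0,0],[-0.004,0,0,0],[-0.003,0,0,0],[-0.002,0,0,0],[0,0,0,0]]'
python3 -c "
from h import *
print(w2f(r.state()['position']))"
```

```text
clock: 15.02
position: [0.5206, -0.0715, 0.0114]
ee_rot: [-0.072, 0.997, 0.0, -0.001]
ft_force: [0.8, 0.8, 0.0]
finger_gap: 0.014
grasp_force: 0.0
clock: 15.9
position: [0.5546, -0.0672, 0.0116]
ee_rot: [-0.072, 0.997, 0.0, -0.005]
ft_force: [-20.0, -3.1, 16.0]
finger_gap: 0.0138
grasp_force: 10.1
[-0.1506325   0.07180472]
```

```bash

python3 -m jog '[[0.01,0,0,0],[0.02,0,-0.02,0],[0.02,0,-0.05,0],[0.03,0,-0.06,0],[0.03,0,-0.06,0],[0.03,0,0,0],[0.03,0,0,0],[0,0,0,0]]' -0.1
python3 - <<'E'
from h import *
d=grab('top')
g=d['img'][140:260,280:400,::-1]; cv2.imwrite('pics/rk2.png',cv2.resize(g,(600,600),interpolation=cv2.INTER_CUBIC))
plan(f2w(-.2,.1),.2,98.3)
E
```

```text
clock: 16.9
position: [0.3936, -0.0909, 0.1941]
ee_rot: [-0.072, 0.997, -0.0, 0.001]
ft_force: [0.4, 0.3, 0.1]
finger_gap: 0.0421
grasp_force: 0.0
t=16.9 spin -0.0 (first) then tx -0.1124 ty 0.0285 tz -0.0058
```

View pics/rk2.png

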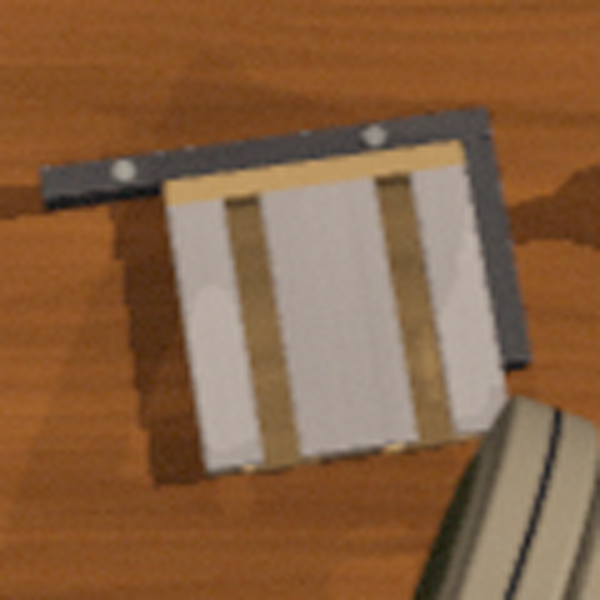

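The crop shows the rack flush against both bars. The narrow gap runs from (243,201) to (281,464) and the wide gap from (394,181) to (434,443). Now I'll compute the rack frame.

```bash
python3 - <<'E'
from h import *
d=grab('top')
P=lambda x,y,z=.022:p2w(d,*cpx(x,y,280,140),z)[:2]
q={'bl':(166,182),'br':(463,141),'fl':(206,473),'nf':(281,464),'nb':(243,201),'wf':(434,443),'wb':(394,181)}
w={k:P(*v) for k,v in q.items()}
for k in w: print(k,np.round(w2f(w[k]),4))
print(ang(w['nf'],w['nb']),ang(w['wf'],w['wb']),ang(w['fl'],w['bl']),ang(w['br'],w['bl'])-90)
E
```

```text
bl [-0.0009  0.1426]
br [-0.0012  0.0002]
fl [-0.142   0.1447]
nf [-0.1429  0.1098]
nb [-0.0154  0.108 ]
wf [-0.1435  0.0383]
wb [-0.016   0.0358]
7.486230003709719 7.209596168466226 7.4533320179161064 8.161568924576855
```

```bash
python3 -c "
from h import *
plan((.5625,.244),.023,97.8)"
```

```text
t=17.0 spin 0.5 (first) then tx -0.2114 ty 0.3089 tz 0.1712
```

```bash

python3 -m jog '[[-0.01,0.05,0,0.5],[-0.03,0.05,0,0],[-0.03,0.05,0,0],[-0.03,0.05,0,0],[-0.03,0.05,0,0],[-0.03,0.05,0,0],[-0.04,0.009,0,0],[-0.0115,0,0,0],[0,0,0,0]]' -0.1
cat >> h.py <<'E'
def feet():
    A={n:[] for n in('top','scene')}
    for n in A:
        d=grab(n)
        for s,c in brass(d):
            w=p2w(d,s[0]+(s[2]-1)/2,s[1]+(s[3]-1)/2,.006)[:2]
            if .35<w[0]<.66 and -.39<w[1]<.45: A[n].append(np.r_[w,s[2],s[3]])
    for n in A: print(n,[np.round(a,3).tolist() for a in A[n]])
E
python3 - <<'E'
from h import *
feet(); plan((.5625,.244),.023,97.8)
for n in('top','scene'):
    d=grab(n); w0=w2p(d,[*f2w(-.07,.071),.022])
    u0,v0=(w0-60).astype(int)
    cv2.imwrite(f'pics/z_{n}.png',cv2.resize(d['img'][v0:v0+120,u0:u0+120,::-1],(600,600),interpolation=cv2.INTER_CUBIC)); print(n,u0,v0)
a=cv2.hconcat([cv2.imread('pics/z_top.png'),cv2.imread('pics/z_scene.png')]); cv2.imwrite('pics/z3.png',cv2.resize(a,(800,400),interpolation=cv2.INTER_AREA))
E
```

```text
clock: 18.12
position: [0.5619, 0.2442, 0.1929]
ee_rot: [-0.068, 0.998, -0.0, -0.001]
ft_force: [-0.6, -0.1, -0.8]
finger_gap: 0.0419
grasp_force: 0.0
top [[0.562, 0.244, 13.0, 12.0], [0.458, 0.203, 17.0, 17.0], [0.461, -0.216, 11.0, 12.0], [0.424, -0.357, 16.0, 18.0]]
scene [[0.424, -0.359, 16.0, 11.0], [0.459, -0.217, 12.0, 9.0], [0.474, 0.083, 18.0, 21.0], [0.563, 0.245, 15.0, 12.0], [0.444, 0.337, 16.0, 13.0], [0.561, 0.349, 22.0, 21.0]]
t=18.2 spin -0.0 (first) then tx -0.0013 ty 0.0001 tz 0.1706
top 287 139
scene 200 178
```

View pics/z3.png

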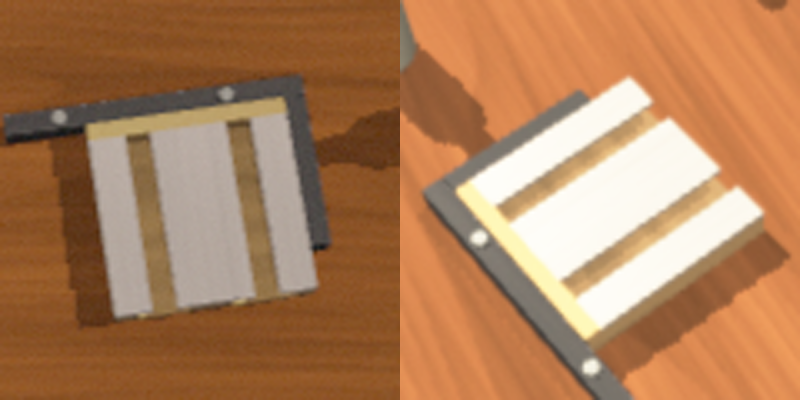

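The paired crop shows the rack flush in both views, with its three white lips clearly visible. I'll fit the rack pose to the lip corners from both cameras.

```bash
cat > fit.py <<'E'
from h import *
from scipy.optimize import least_squares
def fitrack(show=True):
    obs=[]
    for n in('top','scene'):
        d=grab(n); h=cv2.cvtColor(d['img'],cv2.COLOR_RGB2HSV)
        m=((h[...,1]<55)&(h[...,2]>(120 if n=='top' else 190))).astype(np.uint8)
        roi=np.zeros_like(m); c=w2p(d,[*f2w(-.07,.071),.022]).astype(int); cv2.circle(roi,tuple(map(int,c)),62,1,-1)
        k,lab,st,ce=cv2.connectedComponentsWithStats(m*roi)
        for i in range(1,k):
            if st[i][4]<150: continue
            w=p2w(d,*ce[i],.022)[:2]; f=w2f(w)
            y=min((-58,0,58),key=lambda v:abs(v/1000+.071-f[1])); 
            obs.append((d,ce[i],y/1000.,st[i][4],n))
    if show:
        for d,c,y,a,n in obs: print(n,y,a,np.round(w2f(p2w(d,*c,.022)),4))
    return obs
if __name__=='__main__': fitrack()
E
python3 fit.py
```

```text
top -0.058 607 [-0.0774  0.0146]
top 0.0 1241 [-0.0779  0.0727]
top 0.058 608 [-0.0777  0.1308]
scene -0.058 613 [-0.0746  0.0141]
scene 0.0 1313 [-0.0756  0.0727]
scene 0.058 693 [-0.0755  0.1303]
```

```bash
cat >> h.py <<'E'
RC=C+RF@[-.0705,.0725]; YR=np.radians(8.0)
RR=np.array([[np.cos(YR),-np.sin(YR)],[np.sin(YR),np.cos(YR)]])
def r2w(x,y): return RC+RR@[x,y]
def w2r(p): return RR.T@(np.array(p)[:2]-RC)
E
python3 -m jog '[[0,0,0.06,0],[0,0,0.06,0],[0,0,0.04,0],[0,0,0.01,0],[0,0,0,0]]' -0.1
python3 -m jog '[[0,0,0,0],[0,0,0,0],[0,0,0,0],[0,0,0,0]]' -1 25
python3 -m jog '[[0,0,-0.02,0],[0,0,-0.04,0],[0,0,-0.04,0],[0,0,0,0]]' 
python3 -c "
from h import *
feet(); plan(r2w(-.115,.036),.0295,98.0)"
```

```text
clock: 19.05
position: [0.5619, 0.2443, 0.0248]
ee_rot: [-0.068, 0.998, 0.0, 0.0]
ft_force: [-0.7, 0.6, 0.7]
finger_gap: 0.0416
grasp_force: 0.0
clock: 19.55
position: [0.563, 0.2447, 0.0257]
ee_rot: [-0.068, 0.998, 0.0, 0.001]
ft_force: [-1.3, -0.4, 7.0]
finger_gap: 0.0215
grasp_force: 25.0
clock: 20.05
position: [0.5647, 0.2454, 0.1299]
ee_rot: [-0.068, 0.998, 0.001, 0.004]
ft_force: [0.1, 0.5, -0.7]
finger_gap: 0.0211
grasp_force: 25.0
top [[0.55, 0.354, 12.0, 7.0], [0.458, 0.203, 17.0, 17.0], [0.459, -0.215, 11.0, 13.0], [0.424, -0.357, 16.0, 18.0]]
scene [[0.425, -0.358, 16.0, 10.0], [0.459, -0.217, 12.0, 9.0], [0.454, 0.214, 9.0, 11.0], [0.534, 0.211, 11.0, 12.0], [0.445, 0.336, 14.0, 13.0], [0.562, 0.348, 21.0, 21.0]]
t=20.1 spin -0.2 (first) then tx 0.0856 ty -0.2704 tz 0.0954
```

```bash

python3 -m jog '[[0.01,-0.03,0,0],[0.02,-0.05,0,0],[0.02,-0.05,0,0],[0.02,-0.05,0,0],[0.0156,-0.05,0,0],[0,-0.0404,0,0],[0,0,0,0],[0,0,0,0]]'
python3 -m jog '[[0,0,0.05,0],[0,0,0.03,0],[0,0,0.0134,0],[0,0,0,0],[0,0,0,0]]'
python3 - <<'E'
from h import *
print(w2r(r.state()['position'])); plan(r2w(-.115,.036),.0315,98.0)
for n in('top','scene'):
    d=grab(n); w0=w2p(d,[*r2w(-.07,.02),.022])
    u0,v0=(w0-60).astype(int)
    cv2.imwrite(f'pics/z_{n}.png',cv2.resize(d['img'][v0:v0+120,u0:u0+120,::-1],(400,400),interpolation=cv2.INTER_CUBIC))
cv2.imwrite('pics/z4.png',cv2.hconcat([cv2.imread('pics/z_top.png'),cv2.imread('pics/z_scene.png')]))
E
```

```text
clock: 21.15
position: [0.5127, -0.0348, 0.1227]
ee_rot: [-0.068, 0.998, 0.001, -0.001]
ft_force: [-0.1, 0.8, -0.5]
finger_gap: 0.0218
grasp_force: 25.0
clock: 21.78
position: [0.5148, -0.0351, 0.032]
ee_rot: [-0.068, 0.998, -0.0, 0.001]
ft_force: [-1.3, -0.9, -0.8]
finger_gap: 0.0216
grasp_force: 25.0
[-0.11502529  0.03622242]
t=21.8 spin -0.2 (first) then tx -0.0000 ty -0.0002 tz 0.0005
```

View pics/z4.png

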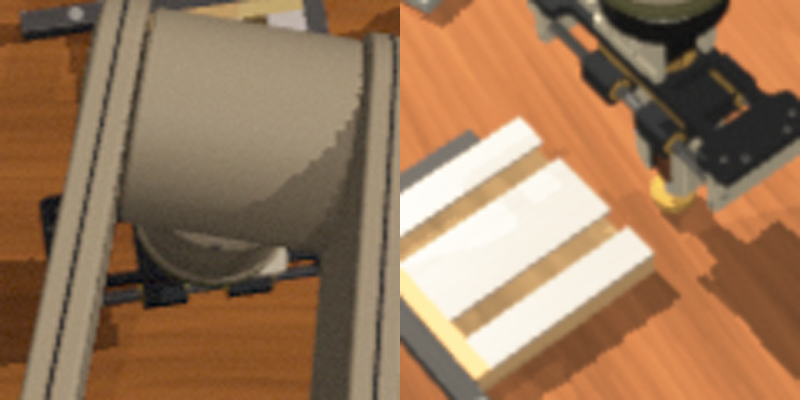

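The right half of the picture shows the foot at about (672,195), in line with the narrow channel's gap from (605,232). I'll slide it in and watch the force.

```bash

python3 -m jog '[[-0.01,0,0,0],[-0.012,0,0,0],[-0.012,0,0,0],[-0.012,0,0,0],[-0.012,0,0,0],[-0.01,0,0,0],[0,0,0,0]]'
python3 -c "
from h import *
s=r.state();print(w2r(s['position']),s['ft_force'],s['wrist_torque'])"
```

```text
clock: 22.75
position: [0.5817, -0.0259, 0.0305]
ee_rot: [-0.068, 0.998, -0.0, 0.0]
ft_force: [0.1, 1.0, -0.6]
finger_gap: 0.0217
grasp_force: 25.0
[-0.04750755  0.03597745] [ 0.08918857  0.95670946 -0.62590644] [0.08931392 0.01409724 0.06476648]
```

```bash

python3 -m jog '[[-0.012,0,0,0],[-0.015,0,0,0],[-0.015,0,0,0],[-0.015,0,0,0],[-0.015,0,0,0],[-0.01,0,0,0],[-0.0045,0,0,0],[0,0,0,0]]'
python3 -c "
from h import *
s=r.state();print(w2r(s['position']),s['ft_force'],s['wrist_torque'])"
```

```text
clock: 23.75
position: [0.6667, -0.0142, 0.0304]
ee_rot: [-0.068, 0.998, 0.0, -0.0]
ft_force: [-0.3, -0.8, -0.6]
finger_gap: 0.0213
grasp_force: 25.0
[0.03827399 0.0357314 ] [-0.31478256 -0.75392141 -0.63369345] [ 0.09888926 -0.02963798  0.02466463]
```

```bash

python3 -m jog '[[0,0,0,0],[0,0,0,0],[0,0,-0.01,0],[0,0,-0.04,0],[0,0,-0.05,0],[0,0,-0.03,0],[0,0,0,0]]' -0.1
python3 -c "
from h import *
plan((.445,.335),.025,98.0)"
```

```text
clock: 24.62
position: [0.6692, -0.0145, 0.1656]
ee_rot: [-0.068, 0.998, -0.001, 0.004]
ft_force: [0.0, -0.6, 0.6]
finger_gap: 0.042
grasp_force: 0.0
t=24.6 spin -0.2 (first) then tx 0.1734 ty 0.3773 tz 0.1406
```

```bash

python3 -m jog '[[0.01,0.03,0,0],[0.022,0.05,0,0],[0.022,0.05,0,0],[0.022,0.05,0,0],[0.022,0.05,0,0],[0.022,0.05,0,0],[0.022,0.05,0,0],[0.02,0.04,0,0],[0.0114,0.0073,0,0],[0,0,0,0]]'
python3 - <<'E'
from h import *
feet(); plan((.445,.336),.025,98.0)
d=grab('scene','s5.png')
E
```

```text
clock: 25.88
position: [0.4427, 0.3356, 0.1596]
ee_rot: [-0.069, 0.998, -0.001, -0.001]
ft_force: [0.1, 0.1, 1.4]
finger_gap: 0.0416
grasp_force: 0.0
top [[0.658, -0.014, 7.0, 5.0], [0.561, 0.349, 17.0, 17.0], [0.458, 0.203, 17.0, 17.0], [0.459, -0.215, 11.0, 13.0], [0.424, -0.357, 16.0, 18.0], [0.434, 0.337, 11.0, 4.0]]
scene [[0.424, -0.357, 15.0, 10.0], [0.459, -0.217, 12.0, 9.0], [0.458, 0.204, 19.0, 17.0], [0.445, 0.336, 14.0, 13.0], [0.562, 0.348, 21.0, 21.0]]
t=26.0 spin -0.2 (first) then tx -0.0011 ty 0.0010 tz 0.1351
```

View pics/s5.png

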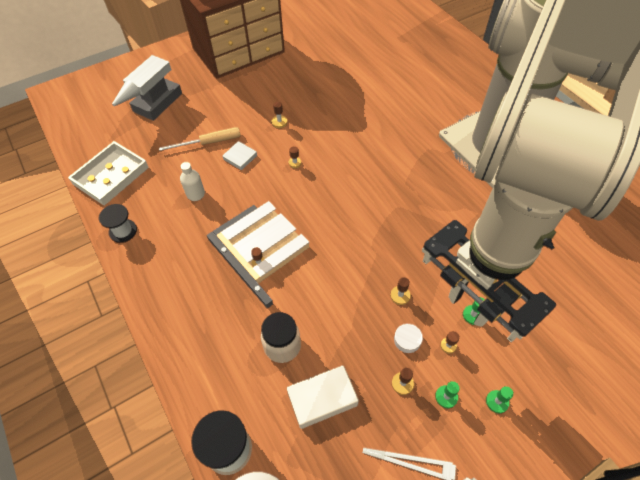

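The scene view shows the first small holder standing in the narrow channel at (257,256) and the others unmoved. Next is the small one at (450,345).

```bash

python3 -m jog '[[0,0.001,0.06,0],[0,0,0.05,0],[0,0,0.025,0],[0,0,0,0]]'
python3 -m jog '[[0,0,0,0],[0,0,0,0],[0,0,0,0],[0,0,0,0]]' -1 25
python3 -m jog '[[0,0,-0.02,0],[0,0,-0.04,0],[0,0,-0.04,0],[0,0,0,0]]' 
python3 -c "
from h import *
plan(r2w(-.115,.036),.0315,98.0)"
```

```text
clock: 26.52
position: [0.4424, 0.3346, 0.0229]
ee_rot: [-0.067, 0.998, -0.001, -0.002]
ft_force: [-0.7, -0.2, -0.8]
finger_gap: 0.0421
grasp_force: 0.0
clock: 27.02
position: [0.4448, 0.3376, 0.0273]
ee_rot: [-0.068, 0.998, 0.001, 0.001]
ft_force: [0.8, -0.9, 6.9]
finger_gap: 0.0214
grasp_force: 25.0
clock: 27.52
position: [0.446, 0.3387, 0.1312]
ee_rot: [-0.068, 0.998, 0.002, 0.004]
ft_force: [1.2, 0.5, -0.8]
finger_gap: 0.0217
grasp_force: 25.0
t=27.5 spin -0.2 (first) then tx -0.0161 ty -0.3800 tz 0.0997
```

```bash

python3 -m jog '[[0,-0.03,0,0],[0,-0.05,0,0],[0,-0.05,0,0],[0,-0.05,0,0],[0,-0.05,0,0],[-0.006,-0.05,0,0],[-0.005,-0.05,0,0],[-0.005,-0.04,0,0],[0,-0.01,0,0],[0,0,0,0]]'
python3 -m jog '[[0,0,0.05,0],[0,0,0.03,0],[0,0,0.0177,0],[0,0,0,0],[0,0,0,0]]'
python3 - <<'E'
from h import *
print(w2r(r.state()['position'])); plan(r2w(-.115,.036),.0330,98.0); plan(r2w(.006,.036),.0330,98.0)
d=grab('scene');print([(s[:4],c) for s,c in brass(d) if 250<c[0]<400])
E
```

```text
clock: 28.78
position: [0.5104, -0.0373, 0.125]
ee_rot: [-0.068, 0.998, 0.0, -0.001]
ft_force: [-0.3, -0.2, -1.0]
finger_gap: 0.0214
grasp_force: 25.0
clock: 29.4
position: [0.5116, -0.0368, 0.0286]
ee_rot: [-0.069, 0.998, -0.0, 0.0]
ft_force: [-0.6, -0.8, -1.1]
finger_gap: 0.0212
grasp_force: 25.0
[-0.11848322  0.03495774]
t=29.4 spin -0.1 (first) then tx -0.0035 ty 0.0010 tz -0.0044
t=29.4 spin -0.1 (first) then tx -0.1245 ty 0.0010 tz -0.0044
[(array([271, 117,  16,  10], dtype=int32), array([278.96491228, 121.45614035])), (array([310, 219,   9,   9], dtype=int32), array([312.92307692, 223.41025641])), (array([392, 288,  18,  16], dtype=int32), array([399.99166667, 296.79166667]))]
```

```bash

python3 -m jog '[[0,0.001,-0.0044,0],[0,0,0,0],[-0.012,0,0,0],[-0.012,0,0,0],[-0.012,0,0,0],[-0.012,0,0,0],[-0.012,0,0,0],[0,0,0,0]]'
python3 -m jog '[[-0.012,0,0,0],[-0.012,0,0,0],[-0.012,0,0,0],[-0.012,0,0,0],[-0.01,0,0,0],[-0.0055,0,0,0],[0,0,0,0]]'
python3 -c "
from h import *
s=r.state();print(w2r(s['position']),s['ft_force'],s['wrist_torque'])"
```

```text
clock: 30.45
position: [0.5712, -0.0281, 0.0322]
ee_rot: [-0.068, 0.998, -0.0, 0.0]
ft_force: [-0.9, 0.2, -0.7]
finger_gap: 0.0215
grasp_force: 25.0
clock: 31.32
position: [0.6335, -0.0195, 0.0321]
ee_rot: [-0.068, 0.998, -0.0, -0.0]
ft_force: [-0.0, 0.2, -0.9]
finger_gap: 0.0215
grasp_force: 25.0
[0.00466214 0.03513508] [-0.02256927  0.15034231 -0.91276496] [ 0.07464783 -0.03919887 -0.05865166]
```

Released here it sits clear of the first. Next is the large holder at (.458,.2035).

```bash

python3 -m jog '[[0,0,0,0],[0,0,0,0],[0,0,-0.01,0],[0,0,-0.04,0],[0,0,-0.05,0],[0,0,-0.03,0],[0,0,0,0]]' -0.1
python3 -c "
from h import *
plan((.458,.2035),.032,98.0)"
```

```text
clock: 32.2
position: [0.6356, -0.0199, 0.1671]
ee_rot: [-0.068, 0.998, -0.001, 0.004]
ft_force: [0.6, -0.6, -0.3]
finger_gap: 0.0417
grasp_force: 0.0
t=32.2 spin -0.2 (first) then tx 0.1448 ty 0.2459 tz 0.1351
```

```bash

python3 -m jog '[[0.015,0.03,0,0],[0.025,0.05,0,0],[0.03,0.05,0,0],[0.03,0.05,0,0],[0.03,0.04,0,0],[0.012,0.02,0,0],[0,0.006,0,0],[0,0,0,0],[0,0,0,0]]'
python3 -c "
from h import *
feet();plan((.458,.2035),.032,98.0)"
```

```text
clock: 33.33
position: [0.4597, 0.204, 0.1619]
ee_rot: [-0.068, 0.998, -0.0, -0.0]
ft_force: [-0.7, -0.1, -0.3]
finger_gap: 0.0416
grasp_force: 0.0
top [[0.624, -0.021, 7.0, 5.0], [0.459, -0.215, 11.0, 13.0], [0.45, 0.201, 15.0, 10.0], [0.424, -0.357, 16.0, 18.0]]
scene [[0.424, -0.357, 15.0, 10.0], [0.459, -0.217, 12.0, 9.0], [0.458, 0.204, 19.0, 17.0], [0.561, 0.349, 22.0, 21.0]]
t=33.4 spin -0.3 (first) then tx 0.0017 ty -0.0003 tz 0.1300
```

```bash

python3 -m jog '[[0.0015,0,0.06,0],[0,0,0.05,0],[0,0,0.02,0],[0,0,0,0],[0,0,0,0]]'
python3 -m jog '[[0,0,0,0],[0,0,0,0],[0,0,0,0],[0,0,0,0]]' -1 25
python3 -m jog '[[0,0,-0.02,0],[0,0,-0.04,0],[0,0,-0.03,0],[0,0,0,0]]' 
python3 -c "
from h import *
plan(r2w(-.12,-.036),.0315,98.0)"
```

```text
clock: 34.05
position: [0.4587, 0.2047, 0.0335]
ee_rot: [-0.068, 0.998, 0.0, 0.001]
ft_force: [-0.8, 0.4, 1.3]
finger_gap: 0.042
grasp_force: 0.0
clock: 34.55
position: [0.4582, 0.2048, 0.0329]
ee_rot: [-0.068, 0.998, 0.0, 0.001]
ft_force: [0.6, -1.5, 4.0]
finger_gap: 0.0218
grasp_force: 25.0
clock: 35.05
position: [0.4594, 0.2053, 0.1247]
ee_rot: [-0.068, 0.998, 0.001, 0.002]
ft_force: [0.8, 0.1, -2.5]
finger_gap: 0.0212
grasp_force: 25.0
t=35.0 spin -0.2 (first) then tx -0.0165 ty -0.3180 tz 0.0932
```

```bash

python3 -m jog '[[0,-0.03,0,0],[0,-0.05,0,0],[0,-0.05,0,0],[0,-0.05,0,0],[-0.006,-0.05,0,0],[-0.006,-0.05,0,0],[-0.0045,-0.038,0,0],[0,0,0,0],[0,0,0,0]]'
python3 -m jog '[[0,0,0.04,0],[0,0,0.03,0],[0,0,0.01,0],[0,0,0,0],[0,0,0,0]]'
python3 - <<'E'
from h import *
print(w2r(r.state()['position'])); plan(r2w(-.12,-.036),.0387,98.0); plan(r2w(.036,-.036),.0387,98.0)
E
```

```text
clock: 36.17
position: [0.5161, -0.1075, 0.1205]
ee_rot: [-0.068, 0.998, 0.001, -0.001]
ft_force: [-0.2, 0.1, -1.2]
finger_gap: 0.0216
grasp_force: 25.0
clock: 36.8
position: [0.5183, -0.1081, 0.0437]
ee_rot: [-0.068, 0.998, -0.0, 0.001]
ft_force: [0.2, 0.7, -1.1]
finger_gap: 0.0219
grasp_force: 25.0
[-0.12176863 -0.03661768]
t=36.8 spin -0.2 (first) then tx -0.0018 ty 0.0006 tz 0.0050
t=36.8 spin -0.2 (first) then tx -0.1578 ty 0.0006 tz 0.0050
```

```bash

python3 -m jog '[[0,0.0005,0.005,0],[0,0,0,0],[-0.01,0,0,0],[-0.012,0,0,0],[-0.012,0,0,0],[-0.012,0,0,0],[-0.012,0,0,0],[-0.012,0,0,0],[0,0,0,0]]'
python3 -m jog '[[-0.012,0,0,0],[-0.015,0,0,0],[-0.015,0,0,0],[-0.015,0,0,0],[-0.015,0,0,0],[-0.01,0,0,0],[-0.005,0,0,0],[0,0,0,0]]'
python3 -c "
from h import *
s=r.state();print(w2r(s['position']),s['ft_force'],s['wrist_torque'])"
```

```text
clock: 37.92
position: [0.5874, -0.098, 0.0373]
ee_rot: [-0.068, 0.998, -0.0, 0.0]
ft_force: [-0.7, 0.2, -1.8]
finger_gap: 0.0218
grasp_force: 25.0
clock: 38.92
position: [0.6727, -0.0863, 0.0371]
ee_rot: [-0.068, 0.998, 0.0, -0.0]
ft_force: [-0.6, 0.3, -1.6]
finger_gap: 0.0217
grasp_force: 25.0
[ 0.0342025  -0.03645533] [-0.60148133  0.2877598  -1.59433133] [ 0.04697777 -0.00249927 -0.0291551 ]
```

```bash

python3 -m jog '[[-0.0025,0,0,0],[0,0,0,0]]'
python3 -m jog '[[0,0,0,0],[0,0,0,0],[0,0,-0.01,0],[0,0,-0.04,0],[0,0,-0.05,0],[0,0,-0.03,0],[0,0,0,0]]' -0.1
python3 -c "
from h import *
feet();plan((.561,.349),.032,98.0)"
```

```text
clock: 39.17
position: [0.6751, -0.086, 0.0373]
ee_rot: [-0.068, 0.998, -0.0, -0.0]
ft_force: [-0.1, 0.5, -1.3]
finger_gap: 0.0215
grasp_force: 25.0
clock: 40.05
position: [0.6776, -0.0865, 0.1724]
ee_rot: [-0.068, 0.998, -0.001, 0.004]
ft_force: [0.1, 0.0, -0.6]
finger_gap: 0.042
grasp_force: 0.0
top [[0.56, 0.35, 16.0, 16.0], [0.424, -0.357, 16.0, 18.0]]
scene [[0.424, -0.357, 15.0, 10.0], [0.459, -0.217, 12.0, 9.0], [0.562, 0.349, 20.0, 18.0]]
t=40.1 spin -0.2 (first) then tx 0.0525 ty 0.4466 tz 0.1353
```

```bash

python3 -m jog '[[0,0.03,0,0],[0.005,0.05,0,0],[0.005,0.055,0,0],[0.005,0.055,0,0],[0.005,0.055,0,0],[0.005,0.055,0,0],[0.0075,0.055,0,0],[0.01,0.05,0,0],[0.01,0.0416,0,0],[0,0,0,0]]'
python3 -m jog '[[0,0,0,0]]'
python3 -c "
from h import *
feet();plan((.561,.349),.032,98.0)"
```

```text
clock: 41.4
position: [0.5596, 0.3518, 0.1646]
ee_rot: [-0.07, 0.998, -0.0, -0.002]
ft_force: [-0.2, 0.2, -0.5]
finger_gap: 0.0419
grasp_force: 0.0
clock: 41.52
position: [0.5617, 0.3485, 0.1654]
ee_rot: [-0.068, 0.998, -0.001, -0.001]
ft_force: [-0.1, -0.8, 0.1]
finger_gap: 0.0421
grasp_force: 0.0
top [[0.624, -0.021, 7.0, 5.0], [0.561, 0.349, 17.0, 17.0], [0.459, -0.215, 11.0, 13.0], [0.425, -0.359, 17.0, 17.0]]
scene [[0.425, -0.358, 16.0, 10.0], [0.459, -0.217, 12.0, 9.0], [0.561, 0.349, 22.0, 21.0]]
t=41.6 spin -0.3 (first) then tx 0.0014 ty 0.0013 tz 0.1342
```

```bash

python3 -m jog '[[0.001,0.001,0.06,0],[0,0,0.05,0],[0,0,0.024,0],[0,0,0,0],[0,0,0,0]]'
python3 -m jog '[[0,0,0,0],[0,0,0,0],[0,0,0,0],[0,0,0,0]]' -1 25
python3 -m jog '[[0,0,-0.02,0],[0,0,-0.04,0],[0,0,-0.03,0],[0,0,0,0]]' 
python3 -c "
from h import *
plan(r2w(-.12,-.036),.0387,98.0)"
```

```text
clock: 42.25
position: [0.5626, 0.3499, 0.0349]
ee_rot: [-0.068, 0.998, 0.0, 0.001]
ft_force: [-0.1, -0.5, -0.1]
finger_gap: 0.0419
grasp_force: 0.0
clock: 42.75
position: [0.562, 0.3504, 0.0343]
ee_rot: [-0.068, 0.998, 0.0, 0.001]
ft_force: [0.7, -0.7, 5.0]
finger_gap: 0.0217
grasp_force: 25.0
clock: 43.25
position: [0.5633, 0.3515, 0.1277]
ee_rot: [-0.068, 0.998, 0.001, 0.003]
ft_force: [0.2, 0.9, -0.7]
finger_gap: 0.0217
grasp_force: 25.0
t=43.2 spin -0.2 (first) then tx 0.1068 ty -0.4483 tz 0.0890
```

```bash

python3 -m jog '[[0.01,-0.03,0,0],[0.015,-0.05,0,0],[0.015,-0.055,0,0],[0.015,-0.055,0,0],[0.015,-0.055,0,0],[0.015,-0.055,0,0],[0.012,-0.055,0,0],[0.01,-0.055,0,0],[0,-0.0385,0,0],[0,0,0,0]]'
python3 -m jog '[[0,0,0,0],[0,0,0.04,0],[0,0,0.03,0],[0,0,0.012,0],[0,0,0,0],[0,0,0,0]]'
python3 - <<'E'
from h import *
print(w2r(r.state()['position'])); plan(r2w(-.12,-.036),.040,98.0)
E
```

```text
clock: 44.5
position: [0.5153, -0.1109, 0.122]
ee_rot: [-0.066, 0.998, 0.0, -0.001]
ft_force: [1.0, 0.6, -1.3]
finger_gap: 0.0216
grasp_force: 25.0
clock: 45.25
position: [0.5174, -0.1086, 0.0427]
ee_rot: [-0.068, 0.998, -0.0, 0.001]
ft_force: [0.8, -0.0, -0.9]
finger_gap: 0.0213
grasp_force: 25.0
[-0.1227461  -0.03695436]
t=45.2 spin -0.2 (first) then tx -0.0027 ty 0.0010 tz 0.0027
```

```bash

python3 -m jog '[[0,0.001,0.003,0],[0,0,0,0],[-0.01,0,0,0],[-0.012,0,0,0],[-0.012,0,0,0],[-0.012,0,0,0],[-0.012,0,0,0],[-0.012,0,0,0],[0,0,0,0]]'
python3 -m jog '[[-0.012,0,0,0],[-0.014,0,0,0],[-0.012,0,0,0],[-0.008,0,0,0],[-0.004,0,0,0],[0,0,0,0],[0,0,0,0]]'
python3 -c "
from h import *
s=r.state();print(w2r(s['position']),s['ft_force'],s['wrist_torque'])"
```

```text
clock: 46.38
position: [0.5867, -0.098, 0.0384]
ee_rot: [-0.068, 0.998, -0.0, 0.001]
ft_force: [1.4, -0.5, 3.1]
finger_gap: 0.0214
grasp_force: 25.0
clock: 47.25
position: [0.6349, -0.0914, 0.0381]
ee_rot: [-0.068, 0.998, 0.0, -0.0]
ft_force: [-0.5, -0.6, -1.8]
finger_gap: 0.0218
grasp_force: 25.0
[-0.00399769 -0.03621694] [-0.47265721 -0.58266253 -1.78175139] [ 0.04397896 -0.02420837 -0.02368758]
```

Good. I'll release and go for the small one at (.459,-.216).

```bash

python3 -m jog '[[0,0,0,0],[0,0,0,0],[0,0,-0.01,0],[0,0,-0.04,0],[0,0,-0.05,0],[0,0,-0.03,0],[0,0,0,0]]' -0.1
python3 -c "
from h import *
feet();plan((.459,-.216),.026,98.0)"
```

```text
clock: 48.12
position: [0.6374, -0.0919, 0.1731]
ee_rot: [-0.068, 0.998, -0.001, 0.004]
ft_force: [0.9, 0.5, 0.3]
finger_gap: 0.0422
grasp_force: 0.0
top [[0.657, -0.088, 7.0, 14.0], [0.424, -0.357, 16.0, 18.0]]
scene [[0.424, -0.357, 15.0, 10.0], [0.459, -0.217, 12.0, 9.0]]
t=48.2 spin -0.2 (first) then tx 0.1916 ty -0.0989 tz 0.1422
```

```bash

python3 -m jog '[[0.03,0,0,0],[0.045,-0.01,0,0],[0.045,-0.03,0,0],[0.045,-0.03,0,0],[0.0266,-0.029,0,0],[0,0,0,0],[0,0,0,0],[0,0,0,0]]'
python3 - <<'E'
from h import *
feet();plan((.459,-.216),.026,98.0)
d=grab('scene','s6.png')
E
```

```text
clock: 49.22
position: [0.459, -0.2145, 0.1676]
ee_rot: [-0.069, 0.998, 0.0, -0.0]
ft_force: [0.4, 0.4, -0.4]
finger_gap: 0.0419
grasp_force: 0.0
top [[0.657, -0.088, 7.0, 14.0], [0.624, -0.094, 7.0, 7.0], [0.624, -0.021, 7.0, 5.0], [0.425, -0.357, 16.0, 17.0]]
scene [[0.425, -0.358, 16.0, 10.0], [0.459, -0.217, 12.0, 9.0], [0.65, -0.099, 10.0, 10.0]]
t=49.3 spin -0.1 (first) then tx 0.0003 ty -0.0013 tz 0.1419
```

View pics/s6.png

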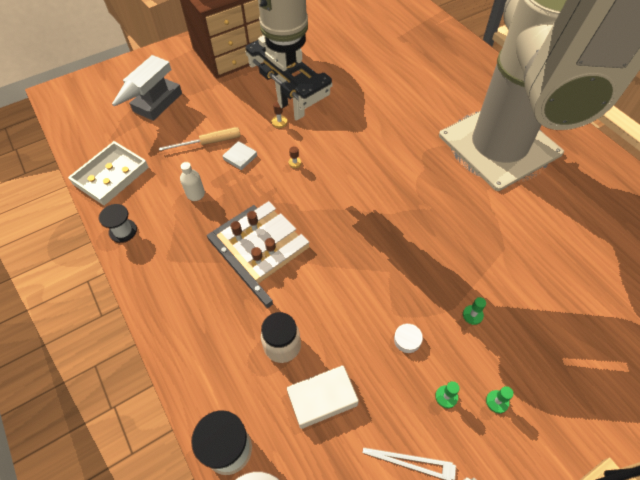

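The scene view shows four holders in the rack, at (236,229), (253,219), (257,254) and (270,244), with the rack still flush. The remaining two are at (295,158) and (280,120).

```bash

python3 -m jog '[[0,-0.001,0.06,0],[0,0,0.05,0],[0,0,0.032,0],[0,0,0,0],[0,0,0,0]]'
python3 -m jog '[[0,0,0,0],[0,0,0,0],[0,0,0,0],[0,0,0,0]]' -1 25
python3 -m jog '[[0,0,-0.02,0],[0,0,-0.04,0],[0,0,-0.04,0],[0,0,0,0]]' 
python3 -c "
from h import *
plan(r2w(-.115,.036),.032,98.0)"
```

```text
clock: 50.0
position: [0.4599, -0.2168, 0.0277]
ee_rot: [-0.068, 0.998, -0.001, 0.001]
ft_force: [0.3, -0.2, 0.7]
finger_gap: 0.0417
grasp_force: 0.0
clock: 50.5
position: [0.4596, -0.217, 0.0273]
ee_rot: [-0.068, 0.998, -0.001, 0.001]
ft_force: [-0.3, -0.2, 5.8]
finger_gap: 0.0214
grasp_force: 25.0
clock: 51.0
position: [0.461, -0.2179, 0.1301]
ee_rot: [-0.068, 0.998, -0.002, 0.003]
ft_force: [0.4, -0.1, -0.8]
finger_gap: 0.021
grasp_force: 25.0
t=51.0 spin -0.2 (first) then tx -0.0788 ty 0.1733 tz 0.0981
```

```bash

python3 -m jog '[[0,0.03,0,0],[-0.015,0.04,0,0],[-0.025,0.04,0,0],[-0.025,0.04,0,0],[-0.0138,0.0233,0,0],[0,0,0,0],[0,0,0,0]]'
python3 -m jog '[[0,0,0.045,0],[0,0,0.03,0],[0,0,0.017,0],[0,0,0,0],[0,0,0,0]]'
python3 - <<'E'
from h import *
print(w2r(r.state()['position'])); plan(r2w(-.115,.036),.0330,98.0)
E
```

```text
clock: 51.88
position: [0.5124, -0.0345, 0.1252]
ee_rot: [-0.068, 0.998, -0.0, -0.001]
ft_force: [-0.1, 0.6, -0.7]
finger_gap: 0.0213
grasp_force: 25.0
clock: 52.5
position: [0.5143, -0.0346, 0.0356]
ee_rot: [-0.068, 0.998, -0.0, 0.001]
ft_force: [0.5, -0.4, 0.5]
finger_gap: 0.0213
grasp_force: 25.0
[-0.11549427  0.03675528]
t=52.5 spin -0.2 (first) then tx -0.0005 ty -0.0008 tz 0.0026
```

```bash

python3 -m jog '[[0,-0.0008,0.002,0],[0,0,0,0],[-0.012,0,0,0],[-0.012,0,0,0],[-0.012,0,0,0],[-0.012,0,0,0],[0,0,0,0]]'
python3 -m jog '[[-0.012,0,0,0],[-0.012,0,0,0],[-0.01,0,0,0],[-0.006,0,0,0],[0,0,0,0],[0,0,0,0]]'
python3 -c "
from h import *
s=r.state();print(w2r(s['position']),s['ft_force'],s['wrist_torque'])"
```

```text
clock: 53.38
position: [0.5619, -0.0282, 0.0322]
ee_rot: [-0.068, 0.998, -0.0, 0.0]
ft_force: [-0.4, 0.4, -0.5]
finger_gap: 0.0215
grasp_force: 25.0
clock: 54.12
position: [0.6003, -0.0229, 0.032]
ee_rot: [-0.068, 0.998, 0.0, -0.0]
ft_force: [-0.7, -0.3, -1.2]
finger_gap: 0.0213
grasp_force: 25.0
[-0.02872848  0.03637193] [-0.72857921 -0.32790847 -1.16738318] [ 0.0845349   0.05709174 -0.00136211]
```

```bash

python3 -m jog '[[0,0,0,0],[0,0,0,0],[0,0,-0.01,0],[0,0,-0.04,0],[0,0,-0.05,0],[0,0,-0.03,0],[0,0,0,0]]' -0.1
python3 -m jog '[[0.03,-0.02,0,0],[0.04,-0.05,0,0],[0.04,-0.05,0,0],[0.01,-0.05,0,0],[0,-0.05,0,0],[0,-0.05,0,0],[0,0,0,0]]'
python3 -c "
from h import *
feet();plan((.4245,-.3575),.033,98.0)"
```

```text
clock: 55.0
position: [0.603, -0.0232, 0.1668]
ee_rot: [-0.068, 0.998, -0.001, 0.004]
ft_force: [-0.2, 0.4, 0.2]
finger_gap: 0.042
grasp_force: 0.0
clock: 55.88
position: [0.5188, -0.3069, 0.1603]
ee_rot: [-0.066, 0.998, 0.0, -0.001]
ft_force: [0.3, 1.0, -0.1]
finger_gap: 0.0416
grasp_force: 0.0
top [[0.657, -0.088, 7.0, 14.0], [0.624, -0.094, 7.0, 7.0]]
scene [[0.424, -0.357, 15.0, 10.0]]
t=56.0 spin -0.2 (first) then tx 0.1012 ty -0.0400 tz 0.1276
```

```bash

python3 -m jog '[[0.04,-0.02,0,0],[0.04,-0.02,0,0],[0.0212,0,0,0],[0,0,0,0],[0,0,0,0],[0,0,0,0]]'
python3 -c "
from h import *
feet();plan((.4245,-.3575),.033,98.0)"
```

```text
clock: 56.72
position: [0.4261, -0.3567, 0.1622]
ee_rot: [-0.069, 0.998, 0.0, 0.0]
ft_force: [-0.3, -0.0, -0.3]
finger_gap: 0.042
grasp_force: 0.0
top [[0.624, -0.094, 7.0, 7.0], [0.592, -0.025, 7.0, 5.0], [0.424, -0.354, 13.0, 18.0]]
scene [[0.424, -0.357, 15.0, 10.0]]
t=56.8 spin -0.1 (first) then tx 0.0015 ty -0.0004 tz 0.1291
```

```bash

python3 -m jog '[[0.001,0,0.06,0],[0,0,0.05,0],[0,0,0.019,0],[0,0,0,0],[0,0,0,0]]'
python3 -m jog '[[0,0,0,0],[0,0,0,0],[0,0,0,0],[0,0,0,0]]' -1 25
python3 -m jog '[[0,0,-0.02,0],[0,0,-0.04,0],[0,0,-0.03,0],[0,0,0,0]]' 
python3 -c "
from h import *
plan(r2w(-.12,-.036),.0387,98.0)"
```

```text
clock: 57.45
position: [0.4256, -0.3589, 0.0357]
ee_rot: [-0.068, 0.998, -0.001, 0.001]
ft_force: [0.1, 0.6, 0.1]
finger_gap: 0.0421
grasp_force: 0.0
clock: 57.95
position: [0.4248, -0.3582, 0.0342]
ee_rot: [-0.068, 0.998, -0.001, 0.001]
ft_force: [-0.2, 0.0, 5.1]
finger_gap: 0.0215
grasp_force: 25.0
clock: 58.45
position: [0.4258, -0.3592, 0.1272]
ee_rot: [-0.068, 0.998, -0.002, 0.002]
ft_force: [0.5, 0.7, -1.2]
finger_gap: 0.0217
grasp_force: 25.0
t=58.5 spin -0.2 (first) then tx -0.1283 ty 0.2364 tz 0.0885
```

```bash

python3 -m jog '[[-0.01,0.03,0,0],[-0.02,0.045,0,0],[-0.03,0.045,0,0],[-0.03,0.045,0,0],[-0.025,0.045,0,0],[-0.0133,0.0264,0,0],[0,0,0,0],[0,0,0,0]]'
python3 -m jog '[[0,0,0,0],[0,0,0.04,0],[0,0,0.03,0],[0,0,0.012,0],[0,0,0,0],[0,0,0,0]]'
python3 - <<'E'
from h import *
print(w2r(r.state()['position'])); plan(r2w(-.12,-.036),.040,98.0)
E
```

```text
clock: 59.45
position: [0.5183, -0.1063, 0.1223]
ee_rot: [-0.068, 0.998, 0.0, -0.001]
ft_force: [0.2, -0.8, -1.0]
finger_gap: 0.0214
grasp_force: 25.0
clock: 60.2
position: [0.5202, -0.1066, 0.0428]
ee_rot: [-0.068, 0.998, -0.0, 0.001]
ft_force: [0.5, 0.5, -1.0]
finger_gap: 0.0219
grasp_force: 25.0
[-0.11961916 -0.03535369]
t=60.2 spin -0.2 (first) then tx 0.0004 ty -0.0006 tz 0.0028
```

```bash

python3 -m jog '[[0,-0.0006,0.0025,0],[0,0,0,0],[-0.012,0,0,0],[-0.012,0,0,0],[-0.012,0,0,0],[-0.012,0,0,0],[0,0,0,0]]'
python3 -m jog '[[-0.01,0,0,0],[-0.01,0,0,0],[-0.005,0,0,0],[-0.003,0,0,0],[0,0,0,0],[0,0,0,0]]'
python3 -c "
from h import *
s=r.state();print(w2r(s['position']),s['ft_force'],s['wrist_torque'])"
```

```text
clock: 61.08
position: [0.5677, -0.0999, 0.0387]
ee_rot: [-0.068, 0.998, -0.0, 0.0]
ft_force: [-0.4, 0.7, -1.8]
finger_gap: 0.0213
grasp_force: 25.0
clock: 61.82
position: [0.5943, -0.0962, 0.0387]
ee_rot: [-0.068, 0.998, 0.0, -0.0]
ft_force: [-0.7, -0.0, -2.3]
finger_gap: 0.0215
grasp_force: 25.0
[-0.04484656 -0.03541468] [-0.71462174 -0.00724805 -2.33463099] [0.02532521 0.0587328  0.00904983]
```

```bash

python3 -m jog '[[-0.001,0,0,0],[-0.001,0,0,0],[0,0,0,0]]'
python3 -m jog '[[0,0,0,0],[0,0,0,0],[0,0,-0.01,0],[0,0,-0.04,0],[0,0,-0.05,0],[0,0,-0.03,0],[0,0,0,0]]' -0.1
python3 -m jog '[[0.04,0.02,0,0],[0.05,0.05,0,0],[0.05,0.06,0,0],[0.03,0.06,0,0],[0,0.06,0,0],[0,0.06,0,0],[0,0.06,0,0],[0,0,0,0],[0,0,0,0]]'
python3 - <<'E'
from h import *
import fit; fit.fitrack(); feet()
for n in('top','scene'):
    d=grab(n); w0=w2p(d,[*r2w(0,0),.022])
    u0,v0=(w0-60).astype(int)
    cv2.imwrite(f'pics/z_{n}.png',cv2.resize(d['img'][v0:v0+120,u0:u0+120,::-1],(400,400),interpolation=cv2.INTER_CUBIC))
    h=cv2.cvtColor(d['img'],cv2.COLOR_RGB2HSV)
cv2.imwrite('pics/z7.png',cv2.hconcat([cv2.imread('pics/z_top.png'),cv2.imread('pics/z_scene.png')]))
E
```

```text
clock: 62.2
position: [0.5964, -0.096, 0.0387]
ee_rot: [-0.068, 0.998, -0.0, -0.0]
ft_force: [-1.1, 0.1, -0.7]
finger_gap: 0.0215
grasp_force: 25.0
clock: 63.08
position: [0.5989, -0.0965, 0.1734]
ee_rot: [-0.068, 0.998, -0.001, 0.004]
ft_force: [0.0, 0.7, 0.0]
finger_gap: 0.0418
grasp_force: 0.0
clock: 64.2
position: [0.3977, 0.2278, 0.1677]
ee_rot: [-0.069, 0.998, -0.001, -0.001]
ft_force: [-0.0, 0.1, 0.4]
finger_gap: 0.0419
grasp_force: 0.0
top -0.058 516 [-0.0798  0.0129]
top 0.0 1168 [-0.0785  0.0722]
top 0.058 571 [-0.0782  0.131 ]
scene 0.0 1031 [-0.0757  0.0685]
scene 0.058 641 [-0.076   0.1304]
top [[0.622, -0.094, 7.0, 10.0], [0.592, -0.025, 7.0, 5.0], [0.585, -0.101, 7.0, 7.0]]
scene []
```

View pics/z7.png

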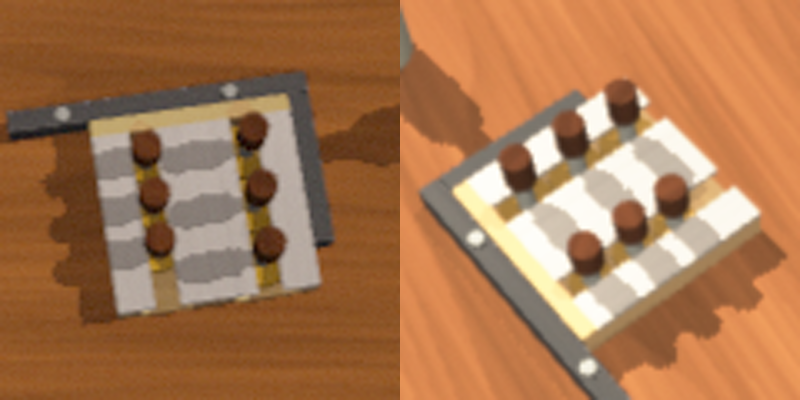

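Both views show all six holders upright in their channels: three large at (250,130), (261,187) and (268,243), and three small at (146,147), (153,193) and (159,240). No foot sticks out, the rack is flush and the gripper is clear, so I'm handing it in.

```bash
python3 -c "
from bench import r
print(r.sign_off())"
```

```text
the job is handed in; nothing more can be done
None
```

The rack is flush in its corner with all six holders (three large, three small) loaded in their channels and released. The job was handed in at about 64 s, and the sign-off did not report a verdict.

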